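Hang the L-shaped template level on the sprung stud

TASK

Lift the L-shaped metal template out of its slotted stand and hang it on the headed stud of the rack by the one of its four holes that lets it hang level, feeling gently for the stud with the plate because the stud can sit anywhere along its slot, and never driving it back hard against the end of its spring. Let go so that the template hangs freely and at rest behind the stud's head, and leave the other things on the table where they are.

Things in the scene. Friction and masses are not known exactly. Their poses are not given: they have to be found in the camera images.
- template: Flat L-shaped plate, uniform plain aluminium, 8 mm thick, about 0.22 kg, standing upright: x through its thickness, y along the bar, z up. Origin: mid thickness, mid bar length, at the height of the hole row. Bar 150 mm long (y -75 to 75), 44 mm high (z -18 to 26), top edge free to grip. Four round 15 mm holes run through along x: centres at z = 0, y = -50, -14, 22, 58 mm.
- leg_foot (a point): Middle of the lower end of the template's leg (same axes as the template). The leg hangs from the +y end of the bar: y 31 to 75, z -113 to -18 mm in the template's frame, 8 mm thick. The stand's foot slot holds its end.
- stand: Fixed wooden stand, base 84 x 190 mm, origin at the centre of its underside, z up. It holds the template upright, frames parallel, template origin about 125 mm above the stand's. The foot of the leg stands in a slot on the +y side, 11 mm wide in x, floor 12 mm and rim 44 mm high. Lift the template at least 40 mm straight up to clear stand and post.
- notch (a point): Floor of the notch in the stand's post on the -y side, 11 mm wide in x, in which the underside of the template's bar rests; the notch's cheeks rise 19 mm above this point.
- rack: Fixed wooden rack, 120 x 190 x 189 mm, origin on its underside, x away from the robot, z up. One polished, slippery steel stud points to -x, axis 170 mm above the origin. The whole stud is sprung: pushed to +x it gives up to 10 mm, from about 1.6 N, rising 0.8 N per mm to 9.6 N, then it is hard. It does not give sideways (under 50 N).
- slot_middle (a point): Point on the rack (axes as the rack) at the stud's height, at the rear end of the stud's head, in the MIDDLE of the stud's slot. The stud itself has been clamped anywhere from 13 mm to the -y side to 13 mm to the +y side of this point; where is not tracked: it must be seen or felt. From here along x at rest: head 12 mm diameter from -6 to 0 mm, its nose 10 mm diameter from -8.5 to -6 mm.
- beam (a point): Middle of the front face of the rack's beam, 60 mm behind slot_middle; the beam spans y +-85, z +-19 mm about it. The stud behind its head: neck 6 mm diameter from 60 to 46 mm in front of this face, where the template hangs; flange 18 mm diameter from 46 to 42 mm; 8 mm rod; carriage boss 15 mm diameter, 12 mm in front of the face.
- awl: Awl with a wooden handle, 24 x 152 mm, lying between stand and rack; leave alone. Origin: centre of its underside.
- beeswax: Yellow block of wax, 38 x 58 x 18 mm, leave alone. Origin: centre of its underside.
- tape_measure: Tape measure, 31 x 71 x 56 mm, at the right; leave alone. Origin: centre of its underside.
- clip_0: Spring clip, 32 x 48 x 34 mm, at the back left; leave alone. Origin: centre of its underside.
- spool_ecru: Thread spool, 44 mm diameter, 58 mm high, behind the work; leave alone. Origin: centre of its underside.
- edge_paint: Dark paint bottle, 43 mm diameter, 70 mm high, behind the work; leave alone. Origin: centre of its underside.

How it is judged (in metres and radians):
On the way, in this order (a step that is already met when the one before it is completed fails the run):
1. the template is lifted out of the stand: its origin at least 160 mm above the table (height (world z) of template above 0.16 m), for 0.1 s.
2. the template is threaded past the stud's head and its weight lies on the stud (x of template in the frame of rack between 0.001 and 0.024 m and z of template in the frame of rack between 0.145 and 0.18 m and contact force between template and rack above 0.5 N), for 0.2 s.
At the end, for the whole second after the job is handed in: The template hangs on the rack's stud behind its head (its mid thickness 1 to 24 mm along rack x, its hole row 155 to 172 mm above the rack's foot), carried by the rack, level within 0.10 rad (6 degrees), and at rest (under 0.03 m/s) (x of template in the frame of rack between 0.001 and 0.024 m and y of template in the frame of rack between -0.045 and 0.045 m and z of template in the frame of rack between 0.155 and 0.172 m and angle between template's own z axis and vertical below 0.1 rad and contact force between template and rack above 0.5 N and linear speed of template below 0.03 m/s); the robot touches nothing.
It fails at once if the template presses on the rack with more than 16 N (the stud's spring is driven hard against its end) (contact force between template and rack above 16 N).
It fails at once if a loose thing of the bench (awl, beeswax, tape measure, clip, thread spool, paint bottle) is moved more than 20 mm (distance of any of awl, beeswax, tape_measure, clip_0, spool_ecru, edge_paint from where it was at the start of the episode above 0.02 m).
It also fails if it takes over 58 s, if anything falls off the work surface, if the arm or the gripper's body presses on something with over 40 N, if the wrist force passes 120 N, or if a joint passes its speed limit or range.

ROBOT

A 6-joint arm with a two-finger parallel gripper is mounted at the origin on a cart in front of the work surface, level with it; the furniture and walls round the work are solid. World frame = base frame: x ahead of the robot, y to its left, z up, the work surface at z = 0. Lengths are in mm, angles in rad, forces in N, time in s.
With the tool pointing down it reaches from about 400 to 925 mm from the base axis. Payload 12.5 kg.
Tool frame: the origin (TCP) lies midway between the tips of the shut fingers; the grasp point (between the pads) lies 19 mm behind it (env.pinch_z is the z of the grasp point in the tool frame, in mm); z points along the fingers, y is the line along which they close (so a half turn about z gives the same grasp; the last joint's range is limited). The gripper opens to 95 mm and grips with 3 to 60 N. Pads are 20 mm wide; open, the fingers measure 119 mm over their backs; the gripper's body (75 mm by 180 mm) begins 59 mm behind the grasp point.
Start: joints at [-1.425, 0.491, 1.559, -0, 1.092, -0.106], TCP at [155.74, -605.303, 214.661] pointing down, gripper open.
Joint ranges: [-3.1, 3.1], [-0.84, 2.19], [0.05, 2.79], [-1.13, 4.28], [0.06, 2.93], [-2.69, 2.69]. Speed limits (rad/s): [2.22, 2.22, 2.79, 3.14, 3.14, 3.14].

INTERFACE

Orientations are given as [roll, pitch, yaw] about the fixed x, y, z axes, in that order (R = Rz(yaw) Ry(pitch) Rx(roll)).
In Python, from cell import env, eyes gives the robot as it stands.
- The arm moves only by the shell command python3 -m inch 'ROWS'. ROWS is JSON, a list of rows, each a list of 3 entries, a list of its own where there are three numbers: the shift along the tool's x, y, z in units of 60 mm (1.0 is 60 mm), then the turn about the tool's z in units of 5 degrees (1.0 is 5 degrees), then the closure, from -1 (fully open) to 1 (shut). In form: [[[tx, ty, tz], turn, claw], ...]. A call has exactly 10 rows; each row shifts and turns the commanded pose from where the row before left it, along the tool's axes as they then stand; what a row does not reach is not made up. A row lasts 1/8 s, in which the tool goes at most 62.5 mm and 10.7 degrees, less where a joint would pass 70% of its speed; a pose out of reach is approached as far as the arm can. A call is refused whole if a number of a shift passes 1 or a number of a turn 1, either way. A call with a gripper value outside its range is refused whole. The fingers move at their own pace and stop on an object; the grip force is fixed at half the most. Time passes only in rows, so rows that do not move let the fingers close, or fill a call up. It gives the time, the measured TCP pose, the force, the opening and the grip force at its end, in the units of the state.
- env.state(): the state, without advancing time (a new reading comes with each control period).
- eyes.read_camera(name): name is "scene" or "top"; returns a dict with "pixels" (420x560x3 uint8, red, green, blue), "fx", "fy", "cx", "cy" (pixels), "distortion" ([k1, k2, p1, p2, k3] as OpenCV has them; the pictures are not rectified), "extrinsics" (4x4, takes a point from world to camera coordinates). Camera axes: x right, y down, z forward; pixel columns grow to the right and rows downward; lengths in mm; the calibration is good to about 2 mm. A picture is of the moment at which its call begins. There is no depth.
- env.job_done(): hands the job in; it is judged then, once.
Trained networks look in a picture, given as the dict that the camera call returned (one of the last four; its "shot" number tells which), for a name from the list of things; names that differ only in an ending like _2 or _b are one class to them, and where a whole thing is asked for, a point or a joint stands for the part that bears it (a point fixed in the world has none). Each returns a list of dicts, best first, with "score" (0 to 1); they miss things now and then, are a little off and sometimes report something else, mostly with a low value. They report only what shows in the picture. A call takes as long as a camera call.
- eyes.boxes_of(name, picture): "centre" ([row, column] in pixels, amid what is visible of it).
- eyes.cut_out(name, picture): "mask" (420x560 bool, what is visible of it) and "centre" ([row, column] in pixels, amid what is visible of it).
- eyes.spot_point(name, picture): "centre" ([row, column] in pixels: a listed point, or the origin of a listed thing).
The state is a dict: "t": time; "joints": joint angles; "qvel": joint speeds; "tau": joint torques, N m; "eef_pos": TCP position; "tcp_rot": TCP orientation; "ft_force": force on the tool from outside, world axes, zero at the start; "moment": the same for the moment, N m; "opening": opening from 0.0 (shut) to 1.0 (fully open); "grip_force": force on a finger pad.
Only numpy, scipy, OpenCV 4.12 (cv2) and the standard library are available. Lean on these libraries where they do the work, as an engineer would, in place of code of your own. Each camera call takes 0.05 s, during which the arm holds its last target. There are 200 camera calls.

## Working session

There is one attempt and no reset: what is moved stays moved. The work goes in short steps, Python scripts to look and compute and a shell command to move; the robot and the scene stay as the last step left them, time stands still between calls to the robot, and variables do not carry over. Pictures are saved under pics/ and viewed, at most 10 in all, crops included, and the job is handed in when it is done.

```bash
mkdir -p pics; ls; cat > h.py <<'E'
from cell import env, eyes
import numpy as np, cv2
def ray(p,rc):
    K=np.array([[p['fx'],0,p['cx']],[0,p['fy'],p['cy']],[0,0,1.]])
    u=cv2.undistortPoints(np.array([[[rc[1],rc[0]]]],float),K,np.array(p['distortion'],float))[0,0]
    E=np.array(p['extrinsics']);R=E[:3,:3];c=-R.T@E[:3,3]
    d=R.T@np.array([u[0],u[1],1]);return c,d/np.linalg.norm(d)
def tri(rs):
    A=sum(np.eye(3)-np.outer(d,d) for c,d in rs);b=sum((np.eye(3)-np.outer(d,d))@c for c,d in rs)
    x=np.linalg.solve(A,b);return x,[float(np.linalg.norm(np.cross(x-c,d))) for c,d in rs]
def atz(r,z): c,d=r;return c+d*(z-c[2])/d[2]
def proj(p,X):
    K=np.array([[p['fx'],0,p['cx']],[0,p['fy'],p['cy']],[0,0,1.]]);E=np.array(p['extrinsics'])
    return cv2.projectPoints(np.array(X,float).reshape(-1,1,3),cv2.Rodrigues(E[:3,:3])[0],E[:3,3].copy(),K,np.array(p['distortion'],float))[0][:,0]
def save(p,n,): cv2.imwrite('pics/'+n,p['pixels'][:,:,::-1])
E
python3 - <<'E'
from h import *
np.set_printoptions(precision=1,suppress=True)
P={n:eyes.read_camera(n) for n in('scene','top')}
for n in P: save(P[n],n+'0.png'); c,d=ray(P[n],(210,280)); print(n,c,d)
for t in 'template leg_foot stand notch rack slot_middle beam awl'.split():
    rs=[]
    for n in P:
        r=eyes.spot_point(t,P[n]); 
        if r: rs.append(ray(P[n],r[0]['centre'])); print(t,n,round(r[0]['score'],2),np.array(r[0]['centre']))
    if len(rs)==2: print('  ',*tri(rs))
    elif rs: print('  z0',atz(rs[0],0))
s=env.state();print(s['t'],s['eef_pos'],s['tcp_rot'],s['ft_force'],env.pinch_z)
E
```

```text
pics
scene [196.1 743.1 526.7] [ 0.4 -0.8 -0.4]
top [415.8 -71.4 994.2] [ 0.2  0.  -1. ]
template scene 0.64 [199.6 315.8]
template top 0.85 [242.5 345.2]
   [ 544.  -205.7  121.1] [3.8102432250786045, 3.810243225078578]
leg_foot scene 0.79 [247.7 313.4]
leg_foot top 0.94 [247.6 314.9]
   [ 534.2 -151.4    7.3] [7.544778921687113, 7.544778921687231]
stand scene 0.27 [310.2 257.2]
stand top 0.76 [246.9 337.2]
   [ 647.8 -212.4 -285.7] [71.75930664506087, 71.75930664506085]
notch scene 0.68 [196.4 322.6]
notch top 0.7 [239.6 363.5]
   [ 547.  -249.   115.6] [1.9886673110059363, 1.9886673110059463]
rack scene 0.82 [306.  259.8]
rack top 0.67 [246.8 200.4]
   [531.9 134.5   6.7] [1.8412680423837298, 1.8412680423836552]
slot_middle scene 0.81 [236.9 259.3]
slot_middle top 0.91 [238.6 185.6]
   [531.  134.2 167.6] [0.4873537522642675, 0.4873537522644222]
beam scene 0.57 [227.2 230. ]
beam top 0.93 [210.1 187.5]
   [593.4 135.1 172.9] [3.115635583426136, 3.115635583426173]
awl scene 0.5 [274.2 293.1]
awl top 0.65 [256.2 262.9]
   [520.2 -19.7   0.5] [3.891940795270278, 3.891940795270277]
0.9 [ 155.7 -605.3  214.7] [3.1 0.  0.3] [ 1.  -0.2  0.5] -18.8
```

View pics/scene0.png

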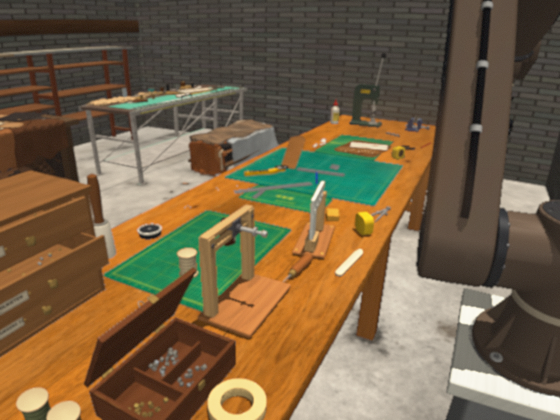

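View pics/top0.png

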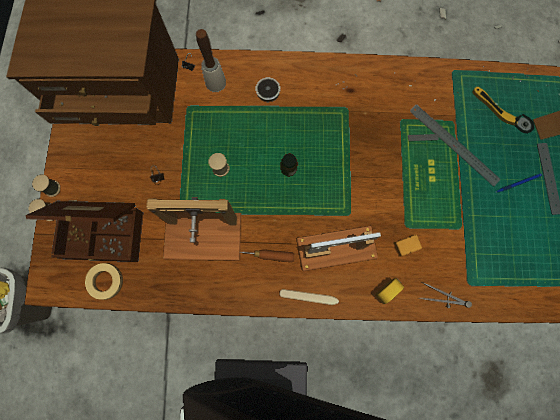

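The pictures show the stand with the tilted plate (top view row 243, col 345) and the rack with its stud (top view about row 240, col 194). The level hole is y=+22, because the centre of mass comes out at y≈21.7. Next I'll refine the yaws and the stud position.

```bash
python3 - <<'E'
from h import *
np.set_printoptions(precision=2,suppress=True)
T=[];L={k:[] for k in('template','leg_foot','notch','slot_middle','beam','stand','rack')}
for i in range(4):
    P={n:eyes.read_camera(n) for n in('scene','top')}
    for t in L:
        rs=[]
        for n in P:
            r=eyes.spot_point(t,P[n]); rs+= [ray(P[n],r[0]['centre'])] if r and r[0]['score']>.4 else []
        if len(rs)==2: L[t].append(tri(rs)[0])
for t in L:
    if L[t]: print(t,len(L[t]),np.median(L[t],0),np.std(L[t],0))
p=P['top'];print(p['fx'])
m=eyes.cut_out('template',p)[0]['mask'];(c,s,a)=cv2.minAreaRect(np.argwhere(m)[:,::-1].astype(np.float32));print('mask',c,s,a,m.sum())
b=cv2.boxPoints((c,s,a));print(b);print(np.array([atz(ray(p,q[::-1]),151) for q in b]))
px=p['pixels'];A=cv2.resize(px[190:270,145:245],(800,640),interpolation=cv2.INTER_CUBIC)[:600]
B=cv2.resize(px[220:280,290:390],(800,480),interpolation=cv2.INTER_CUBIC)
cv2.imwrite('pics/r.png',A[:,:,::-1]);cv2.imwrite('pics/t.png',B[:,:,::-1])
E
```

```text
template 4 [ 540.87 -201.55  128.18] [1.31 2.8  1.44]
leg_foot 3 [ 534.35 -152.49    9.35] [3.48 2.19 1.32]
notch 4 [ 553.18 -258.96  108.33] [1.66 3.99 1.41]
slot_middle 4 [534.75 136.88 162.54] [1.93 3.74 2.9 ]
beam 4 [592.73 132.63 171.73] [1.13 1.45 1.72]
stand 4 [ 547.36 -205.03   -1.21] [3.02 5.63 5.53]
rack 4 [530.22 133.86   2.86] [10.67  7.86 71.9 ]
400.42922145351264
mask (343.5411682128906, 241.435302734375) (9.761872291564941, 72.02091979980469) 77.47119140625 518
[[307.33 244.48]
 [377.64 228.86]
 [379.75 238.39]
 [309.45 254.01]]
[[ 529.25 -121.71  151.  ]
 [ 567.83 -272.    151.  ]
 [ 547.31 -276.29  151.  ]
 [ 509.14 -126.62  151.  ]]
```

View pics/r.png

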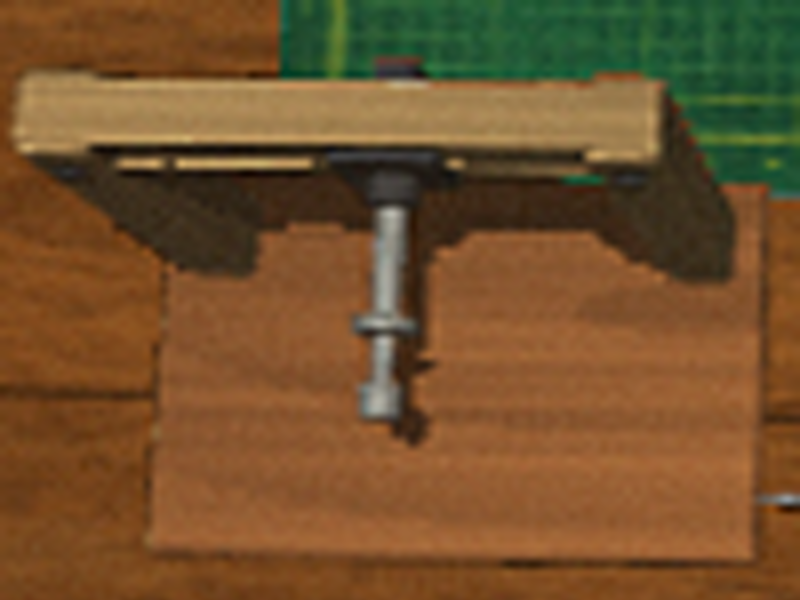

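View pics/t.png

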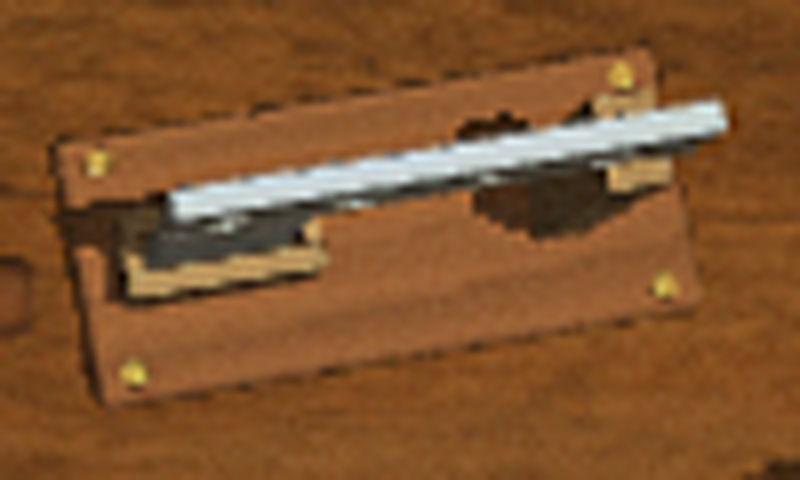

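```bash
python3 - <<'E'
from h import *
np.set_printoptions(precision=1,suppress=True)
p=eyes.read_camera('top')
def W(x,y,c0,r0,z): return atz(ray(p,(r0+(y+.5)/8-.5,c0+(x+.5)/8-.5)),z)
q=[W(x,y,290,220,151) for x,y in((172,193),(715,98),(180,218),(727,130))]
for a in q: print(a)
print('tmid',np.mean(q,0),'len',np.linalg.norm(q[0]-q[1]),'yaw',[np.arctan2(-(a-b)[0],(a-b)[1]) for a,b in((q[0],q[1]),(q[2],q[3]))])
for n,x,y,z in(('headrear',381,384,170),('nose',381,420,168),('flange',385,325,170),('boss',390,200,170),('beamL',15,148,189),('beamR',655,155,189),('beamLfar',25,75,189),('beamRfar',660,80,189),('baseL',150,548,12),('baseR',755,556,12),('baseR2',768,185,12)): print(n,W(x,y,145,190,z))
s=eyes.read_camera('scene')
A=cv2.resize(s['pixels'][175:275,195:345],(800,533),interpolation=cv2.INTER_CUBIC);cv2.imwrite('pics/s.png',A[:,:,::-1])
import itertools
from scipy.spatial.transform import Rotation as Ro
st=env.state();print(Ro.from_euler('xyz',st['tcp_rot']).as_matrix(),st['tcp_rot'],st['eef_pos'])
E
```

```text
[ 531.2 -129.6  151. ]
[ 561.5 -274.7  151. ]
[ 524.6 -131.8  151. ]
[ 552.9 -277.8  151. ]
tmid [ 542.6 -203.5  151. ] len 148.2621492960302 yaw [np.float64(0.20572607978379664), np.float64(0.19154041048629605)]
headrear [532.9 119.7 170. ]
nose [523.7 119.4 168. ]
flange [548.5 119.9 170. ]
boss [581.9 121.2 170. ]
beamL [588.5 216.3 189. ]
beamR [592.2  48.9 189. ]
beamLfar [608.1 215.7 189. ]
beamRfar [612.2  48.8 189. ]
baseL [501.6 224.4  12. ]
baseR [506.2  36.9  12. ]
baseR2 [622.6  39.2  12. ]
[[ 1.   0.2  0. ]
 [ 0.2 -1.  -0. ]
 [-0.   0.  -1. ]] [3.1 0.  0.3] [ 155.7 -605.3  214.7]
```

View pics/s.png

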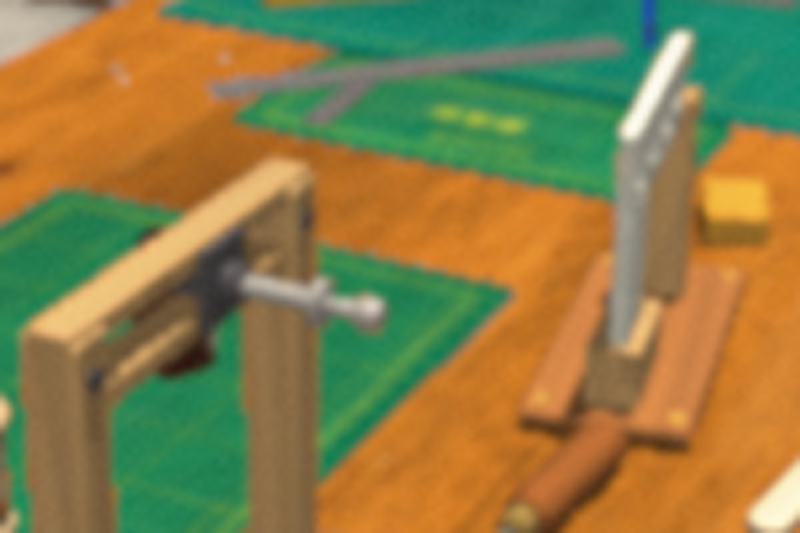

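```bash
python3 -m inch '[[[0.79,-0.488,0],0,-1],[[0.79,-0.488,0],0,-1],[[0.79,-0.488,0],0,-1],[[0.79,-0.488,0],0,-1],[[0.79,-0.488,0],0,-1],[[0.79,-0.488,0],0,-1],[[0.79,-0.488,0],0,-1],[[0.79,-0.488,0],0,-1],[[0.79,-0.488,0],0,-1],[[0.79,-0.488,0],0,-1]]'; python3 -m inch '[[[0,0,0],-1,-1],[[0,0,0],-1,-1],[[0,0,0],-1,-1],[[0,0,0],-1,-1],[[0,0,0],-1,-1],[[0,0,0],-1,-1],[[0,0,0],-1,-1],[[0,0,0],-1,-1],[[0,0,0],-1,-1],[[0,0,0],-1,-1]]'; python3 -m inch '[[[0,0,0],-1,-1],[[0,0,0],-1,-1],[[0,0,0],-1,-1],[[0,0,0],-1,-1],[[0,0,0],-1,-1],[[0,0,0],-1,-1],[[0,0,0],-1,-1],[[0,0,0],-0.4,-1],[[0,0,0],0,-1],[[0,0,0],0,-1]]'
```

```text
t: 5.5
eef_pos: [543.0, -202.2, 214.8]
tcp_rot: [3.141, -0.0, 0.252]
ft_force: [0.5, 0.1, 0.6]
opening: 1.0
grip_force: 0.0
t: 6.75
eef_pos: [541.8, -203.6, 214.7]
tcp_rot: [3.141, 0.0, 1.127]
ft_force: [0.1, -0.4, -0.6]
opening: 1.0
grip_force: 0.0
t: 8.0
eef_pos: [541.8, -203.6, 214.7]
tcp_rot: [3.142, 0.0, 1.769]
ft_force: [-1.0, -0.5, 0.9]
opening: 1.0
grip_force: 0.0
```

```bash
python3 -m inch '[[[0,0,0.4],0,-1],[[0,0,0.4],0,-1],[[0,0,0.4],0,-1],[[0,0,0.38],0,-1],[[0,0,0],0,0.6],[[0,0,0],0,0.6],[[0,0,0],0,0.6],[[0,0,0],0,1],[[0,0,0],0,1],[[0,0,0],0,1]]'; python3 -c "
from h import *
p=eyes.read_camera('top');s=eyes.read_camera('scene')
cv2.imwrite('pics/g.png',np.hstack([cv2.resize(p['pixels'][200:300,280:400],(400,333)),cv2.resize(s['pixels'][160:270,270:390],(363,333))])[:,:,::-1]);print(env.state()['opening'],env.state()['ft_force'])"
```

```text
t: 9.25
eef_pos: [541.9, -203.6, 120.0]
tcp_rot: [3.141, 0.0, 1.77]
ft_force: [0.2, -0.0, 0.2]
opening: 0.424
grip_force: 0.0
0.34025361964566064 [0.63277809 0.64845066 0.04793133]
```

View pics/g.png

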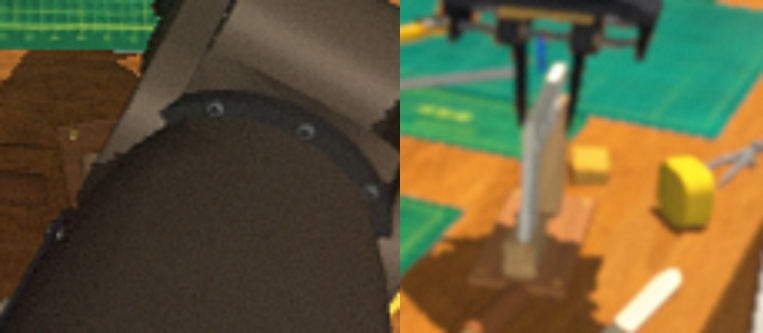

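The fingers straddle the plate and are still closing (right panel, around row 70). I'll finish the close.

```bash
python3 -m inch '[[[0,0,0],0,1],[[0,0,0],0,1],[[0,0,0],0,1],[[0,0,0],0,1],[[0,0,0],0,1],[[0,0,0],0,1],[[0,0,0],0,1],[[0,0,0],0,1],[[0,0,0],0,1],[[0,0,0],0,1]]'
```

```text
t: 10.6
eef_pos: [542.2, -203.6, 119.8]
tcp_rot: [3.141, 0.0, 1.77]
ft_force: [5.5, 0.5, -3.9]
opening: 0.076
grip_force: 30.0
```

```bash
python3 -m inch '[[[0,0,-0.1],0,1],[[0,0,-0.1],0,1],[[0,0,-0.15],0,1],[[0,0,-0.15],0,1],[[0,0,-0.15],0,1],[[0,0,-0.15],0,1],[[0,0,-0.15],0,1],[[0,0,-0.15],0,1],[[0,0,-0.15],0,1],[[0,0,0],0,1]]'; python3 - <<'E'
from h import *
np.set_printoptions(precision=1,suppress=True)
st=env.state();print(st['ft_force'],st['moment'],st['eef_pos'])
s=eyes.read_camera('scene')
for t in('template','leg_foot'):
    r=eyes.spot_point(t,s); print(t,r and (r[0]['score'],r[0]['centre']))
e=np.array(st['eef_pos'],float);y=.2
R=np.array([[np.cos(y),-np.sin(y),0],[np.sin(y),np.cos(y),0],[0,0,1]])
o=e+[0,0,5];print(proj(s,np.array([o,o+R@[0,53,-113]])))
A=s['pixels'].copy()
pts=[(-4,-75,26),(-4,75,26),(-4,75,-113),(-4,31,-113),(-4,31,-18),(-4,-75,-18)]
q=proj(s,np.array([o+R@v for v in pts],float))
X,Y,k=240,120,5
A=cv2.resize(A[Y:Y+110,X:X+150],(750,550),interpolation=cv2.INTER_CUBIC)
cv2.polylines(A,[((q-[X,Y]+.5)*k-.5).astype(np.int32).reshape(-1,1,2)],True,(255,0,0),1)
for h in(-50,-14,22,58):
    qq=proj(s,np.array([o+R@[-4,h,0]])); cv2.circle(A,tuple(((qq[0]-[X,Y]+.5)*k).astype(int).tolist()),4,(255,0,0),1)
cv2.imwrite('pics/l.png',A[:,:,::-1])
E
```

```text
t: 11.85
eef_pos: [542.1, -203.8, 195.6]
tcp_rot: [3.141, 0.001, 1.77]
ft_force: [-0.4, -1.4, -2.0]
opening: 0.084
grip_force: 30.0
[-0.4 -1.4 -2. ] [-0.1 -0.2  0. ] [ 542.1 -203.8  195.6]
template (0.74, [228.1, 362.8])
leg_foot (0.69, [219.0, 310.9])
[[319.5 171.5]
 [313.3 219.8]]
```

View pics/l.png

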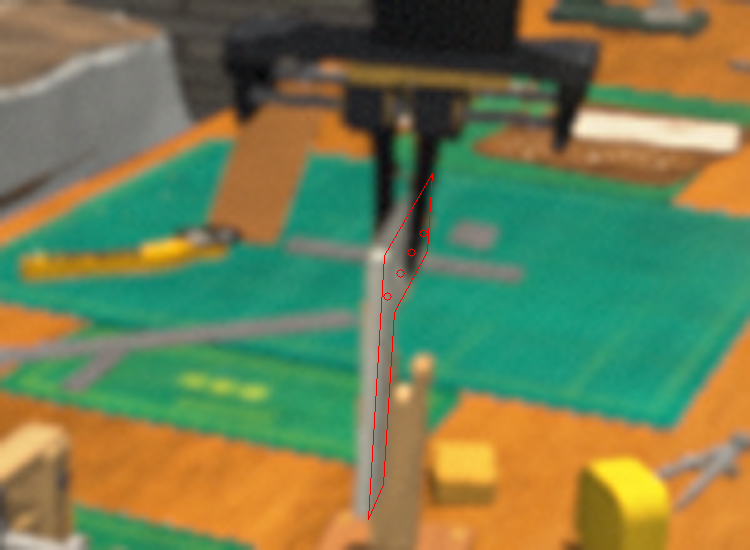

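```bash
python3 -m inch '[[[0,0,0],1,1],[[0,0,0],1,1],[[0.4,-0.07,0],0,1],[[0.7,-0.07,0],0,1],[[0.75,-0.07,0],0,1],[[0.75,-0.07,0],0,1],[[0.75,-0.07,0],0,1],[[0.7,-0.07,0],0,1],[[0.5,-0.07,0],0,1],[[0.25,-0.04,0],0,1]]'; python3 -m inch '[[[0.2,0,0.05],0,1],[[0.034,0,0.1],0,1],[[0,0,0.1],0,1],[[0,0,0.1],0,1],[[0,0,0.1],0,1],[[0,0,0.06],0,1],[[0,0,0],0,1],[[0,0,0],0,1],[[0,0,0],0,1],[[0,0,0],0,1]]'
python3 - <<'E'
from h import *
s=eyes.read_camera('scene');p=eyes.read_camera('top');st=env.state()
print(st['ft_force'],st['moment'],[round(float(v),1) for v in st['eef_pos']])
A=cv2.resize(s['pixels'][170:270,200:320],(480,400),interpolation=cv2.INTER_CUBIC)
B=cv2.resize(p['pixels'][180:280,150:230],(320,400),interpolation=cv2.INTER_CUBIC)
cv2.imwrite('pics/k.png',np.hstack([A,B])[:,:,::-1])
E
```

```text
t: 13.25
eef_pos: [501.8, 85.4, 194.7]
tcp_rot: [-3.141, -0.0, 1.599]
ft_force: [-0.1, 0.2, -2.4]
opening: 0.085
grip_force: 30.0
t: 14.5
eef_pos: [502.6, 97.5, 164.3]
tcp_rot: [3.141, 0.0, 1.596]
ft_force: [0.3, 0.0, -1.6]
opening: 0.082
grip_force: 30.0
[-0.49732635 -0.56134215 -1.70343361] [-0.05000135 -0.13890726  0.0051774 ] [502.6, 97.6, 164.3]
```

View pics/k.png

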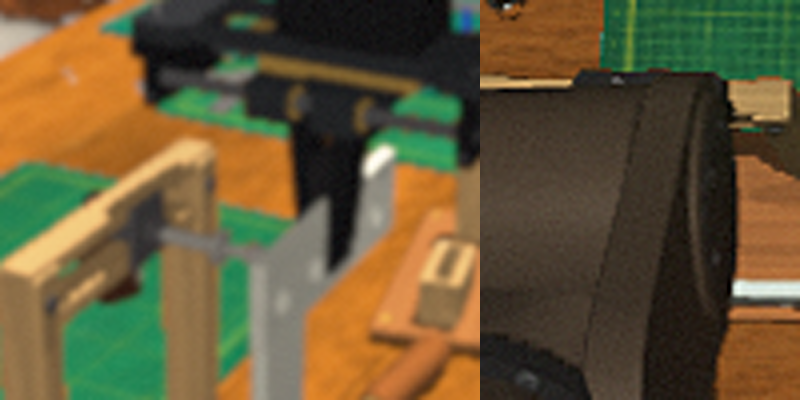

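```bash
python3 - <<'E'
from h import *
np.set_printoptions(precision=2,suppress=True)
s=eyes.read_camera('scene');y=.025
R=np.array([[np.cos(y),-np.sin(y),0],[np.sin(y),np.cos(y),0],[0,0,1]])
o=np.array(env.state()['eef_pos'],float)+[0,0,5]
print('holes',proj(s,np.array([o+R@[4,h,0] for h in(58,22)])))
print('stud nose/headrear/flange front',proj(s,np.array([[523.5,119.4,170],[532,119.6,170],[546,120,170]],float)))
g=cv2.cvtColor(s['pixels'],cv2.COLOR_RGB2GRAY)
a=proj(s,np.array([o+R@[4,22,0]]))[0];b=[proj(s,np.array([o+R@[4,22,0]+d]))[0]-a for d in np.eye(3)*1.];print('px/mm x,y,z',b)
for c,r in((268.4,244.6),(278.6,235.1)):
    w=g[int(r)-6:int(r)+7,int(c)-5:int(c)+6];print(int(r)-6,int(c)-5);print(w)
E
python3 - <<'E'
import cv2
g=cv2.cvtColor(cv2.imread('pics/scene0.png'),cv2.COLOR_BGR2GRAY);print(g[222:245,250:272])
E
```

```text
holes [[266.26 243.98]
 [274.7  236.03]]
stud nose/headrear/flange front [[266.66 233.64]
 [262.73 232.72]
 [256.31 231.23]]
px/mm x,y,z [array([-0.47, -0.12]), array([-0.24,  0.21]), array([ 0.01, -0.47])]
238 263
[[148 152 152 142 130 124 124 126 127 128 127]
 [148 153 150 143 129 124 125 126 127 128 129]
 [149 152 151 140 128 125 126 128 127 128 128]
 [150 157 152 139 128 125 128 129 128 127 126]
 [151 156 152 143 131 127 134 137 136 130 127]
 [150 157 153 143 132 130 139 146 145 135 129]
 [151 158 153 143 132 132 145 155 153 143 130]
 [150 156 153 144 131 136 150 157 154 141 131]
 [149 155 152 143 133 138 152 157 149 135 128]
 [149 152 152 139 132 134 144 149 145 133 127]
 [148 152 150 138 129 129 137 140 137 128 126]
 [149 152 148 137 126 125 128 130 130 127 126]
 [152 153 148 138 128 124 125 126 127 127 129]]
229 273
[[129 128 130 129 128 128 128 123  99  56  22]
 [128 128 128 128 128 127 128 120  94  53  22]
 [127 127 127 127 127 128 128 117  91  51  21]
 [127 126 127 127 129 127 127 116  87  48  19]
 [126 127 127 128 130 127 128 116  89  47  23]
 [124 126 127 129 131 136 136 
[... 1786 characters left out ...]
4  98 104 104 108 109 107 103
   98 100 102 103]
 [112 104  99 103 109 103  96  92  91  95  94  97  99  99 103 104 102  99
   98 102 102 105]
 [113 103 100 101 109 105  96  96  95  94  95  96  97  99  97 100  99 101
  102 102 105 107]
 [112 104  99 104 111 106  99  97  97  95  96  96  96  97  98  99 100 101
  103 104 109 117]
 [111 105  98  99 108 106 102 100  99  99  97  96  96 100  98 100 101 102
  105 109 117 123]
 [112 103  98 101 107 103 101 100 101  99 100 100 101 102 103 102 103 106
  109 118 121 120]
 [113 104  99 100 107 105  99  95  97 100  98  98 102 105 109 110 108 111
  118 119 117 111]
 [114 105  98 102 109 104  93  93  94  95  97 100 104 108 108 110 113 118
  121 121 113 106]]
```

Taking the near (−x) face, the hole row in the scene view matches the prediction within 1 mm (holes at about (245,270) and (237,278)). I'll raise the plate about 1.5 mm and feel forward.

```bash
python3 -m inch '[[[0,0,-0.025],0,1],[[0,0.05,0],0,1],[[0,0.05,0],0,1],[[0,0.05,0],0,1],[[0,0.05,0],0,1],[[0,0.05,0],0,1],[[0,0.04,0],0,1],[[0,0.04,0],0,1],[[0,0,0],0,1],[[0,0,0],0,1]]'; python3 -c "
from cell import env
s=env.state();print(s['eef_pos'],s['ft_force'],s['moment'])"
```

```text
t: 15.9
eef_pos: [522.2, 98.0, 165.7]
tcp_rot: [-3.141, 0.0, 1.596]
ft_force: [0.8, -0.3, -1.6]
opening: 0.081
grip_force: 30.0
[522.22987708  98.0307133  165.66820263] [ 0.78304459 -0.3395742  -1.63553271] [-0.06953816 -0.12742304 -0.00132055]
```

```bash
python3 -m inch '[[[0,0.02,0],0,1],[[0,0.02,0],0,1],[[0,0.01,0],0,1],[[0,0,0],0,1],[[0,0,0],0,1],[[0,0,0],0,1],[[0,0,0],0,1],[[0,0,0],0,1],[[0,0,0],0,1],[[0,0,0],0,1]]'
```

```text
t: 17.15
eef_pos: [525.3, 98.1, 165.7]
tcp_rot: [3.142, 0.0, 1.596]
ft_force: [0.4, -0.5, -2.5]
opening: 0.081
grip_force: 30.0
```

```bash
python3 -m inch '[[[0,0.02,0],0,1],[[0,0.02,0],0,1],[[0,0.01,0],0,1],[[0,0,0],0,1],[[0,0,0],0,1],[[0,0,0],0,1],[[0,0,0],0,1],[[0,0,0],0,1],[[0,0,0],0,1],[[0,0,0],0,1]]'
```

```text
t: 18.4
eef_pos: [528.3, 98.2, 165.7]
tcp_rot: [3.142, 0.0, 1.596]
ft_force: [0.5, 0.2, -1.9]
opening: 0.082
grip_force: 30.0
```

```bash
python3 -m inch '[[[0,0.02,0],0,1],[[0,0.02,0],0,1],[[0,0.02,0],0,1],[[0,0,0],0,1],[[0,0,0],0,1],[[0,0,0],0,1],[[0,0,0],0,1],[[0,0,0],0,1],[[0,0,0],0,1],[[0,0,0],0,1]]'; python3 - <<'E'
from h import *
s=eyes.read_camera('scene');st=env.state();print(st['ft_force'])
A=cv2.resize(s['pixels'][200:270,220:300],(800,700),interpolation=cv2.INTER_CUBIC)[:600]
cv2.imwrite('pics/m.png',A[:,:,::-1])
E
```

```text
t: 19.65
eef_pos: [531.9, 98.2, 165.7]
tcp_rot: [-3.142, 0.0, 1.596]
ft_force: [-0.1, -1.4, -3.0]
opening: 0.085
grip_force: 30.0
[ 0.74139019  0.1098701  -2.33716825]
```

View pics/m.png

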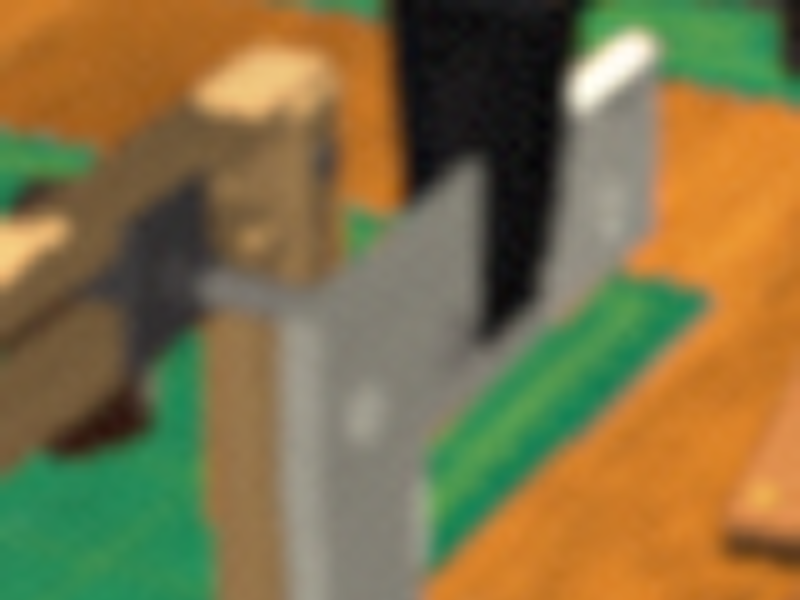

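The hole at y=22 (expected at crop (440,340)) now looks filled by the stud, and the force hasn't changed. I'll go on past the head.

```bash
python3 -m inch '[[[0,0.02,0],0,1],[[0,0.02,0],0,1],[[0,0.02,0],0,1],[[0,0.02,0],0,1],[[0,0.02,0],0,1],[[0,0.02,0],0,1],[[0,0,0],0,1],[[0,0,0],0,1],[[0,0,0],0,1],[[0,0,0],0,1]]'
```

```text
t: 20.95
eef_pos: [539.1, 98.4, 165.7]
tcp_rot: [3.142, 0.0, 1.596]
ft_force: [-0.0, -0.9, -2.0]
opening: 0.086
grip_force: 30.0
```

```bash
python3 -m inch '[[[0,0,0.02],0,1],[[0,0,0.02],0,1],[[0,0,0.02],0,1],[[0,0,0],0,1],[[0,0,0],0,1],[[0,0,0],0,1],[[0,0,0],0,1],[[0,0,0],0,1],[[0,0,0],0,1],[[0,0,0],0,1]]'; python3 -m inch '[[[0,0,0.01],0,1],[[0,0,0],0,1],[[0,0,0.01],0,1],[[0,0,0],0,1],[[0,0,0],0,1],[[0,0,0],0,1],[[0,0,0],0,1],[[0,0,0],0,1],[[0,0,0],0,1],[[0,0,0],0,1]]'
```

```text
t: 22.2
eef_pos: [539.1, 98.4, 162.1]
tcp_rot: [3.142, 0.0, 1.596]
ft_force: [0.6, -0.9, -2.0]
opening: 0.082
grip_force: 30.0
t: 23.45
eef_pos: [539.1, 98.4, 160.9]
tcp_rot: [-3.142, 0.0, 1.596]
ft_force: [-0.1, -0.1, -2.4]
opening: 0.08
grip_force: 30.0
```

```bash
python3 -m inch '[[[0,0,0.01],0,1],[[0,0,0],0,1],[[0,0,0],0,1],[[0,0,0],0,1],[[0,0,0],0,1],[[0,0,0],0,1],[[0,0,0],0,1],[[0,0,0],0,1],[[0,0,0],0,1],[[0,0,0],0,1]]'; python3 -m inch '[[[0,0,0.01],0,1],[[0,0,0],0,1],[[0,0,0],0,1],[[0,0,0],0,1],[[0,0,0],0,1],[[0,0,0],0,1],[[0,0,0],0,1],[[0,0,0],0,1],[[0,0,0],0,1],[[0,0,0],0,1]]'
```

```text
t: 24.7
eef_pos: [539.1, 98.4, 160.3]
tcp_rot: [3.142, 0.0, 1.596]
ft_force: [0.2, -0.7, -1.6]
opening: 0.083
grip_force: 30.0
t: 25.95
eef_pos: [539.2, 98.4, 159.9]
tcp_rot: [3.141, 0.0, 1.596]
ft_force: [-1.7, -0.4, 5.0]
opening: 0.085
grip_force: 30.0
```

Contact came at the expected height, with about 7 N on the stud. I'll ease off slightly and open part-way.

```bash
python3 -m inch '[[[0,0,-0.005],0,1],[[0,0,0],0,1],[[0,0,0],0,0.75],[[0,0,0],0,0.7],[[0,0,0],0,0.6],[[0,0,0],0,0.5],[[0,0,0],0,0.4],[[0,0,0],0,0.3],[[0,0,0],0,0.3],[[0,0,0],0,0.3]]'; python3 -m inch '[[[0,0,0],0,0.3],[[0,0,0],0,0.3],[[0,0,-0.1],0,0.3],[[0,0,-0.2],0,0.3],[[0,0,-0.3],0,0.3],[[0,0,-0.4],0,0.3],[[0,0,-0.4],0,0.3],[[0,0,-0.4],0,0.3],[[0,0,-0.2],0,0.3],[[0,0,0],0,0.3]]'
python3 - <<'E'
from h import *
s=eyes.read_camera('scene');p=eyes.read_camera('top')
A=cv2.resize(s['pixels'][190:290,200:300],(400,400),interpolation=cv2.INTER_CUBIC)
B=cv2.resize(p['pixels'][180:280,150:250],(400,400),interpolation=cv2.INTER_CUBIC)
cv2.imwrite('pics/e.png',np.hstack([A,B])[:,:,::-1])
E
```

```text
t: 27.2
eef_pos: [539.1, 98.4, 160.0]
tcp_rot: [-3.142, 0.0, 1.596]
ft_force: [-0.3, -0.1, 0.0]
opening: 0.346
grip_force: 0.0
t: 28.45
eef_pos: [539.2, 98.4, 280.7]
tcp_rot: [3.14, 0.0, 1.596]
ft_force: [-0.3, 0.1, 0.2]
opening: 0.35
grip_force: 0.0
```

View pics/e.png

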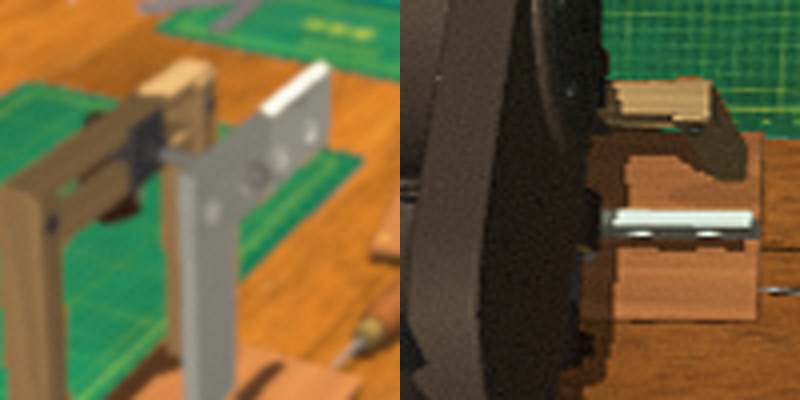

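The plate hangs by its y=22 hole, with the stud head showing at (258,180) in the left panel. I'll let it settle, check for motion and hand in.

```bash
for i in 1 2 3 4; do python3 -m inch '[[[0,0,0],0,0.3],[[0,0,0],0,0.3],[[0,0,0],0,0.3],[[0,0,0],0,0.3],[[0,0,0],0,0.3],[[0,0,0],0,0.3],[[0,0,0],0,0.3],[[0,0,0],0,0.3],[[0,0,0],0,0.3],[[0,0,0],0,0.3]]' | head -1; done; python3 - <<'E'
from h import *
F=[]
for i in range(12): F.append(eyes.read_camera('scene')['pixels'][190:300,235:290].astype(float))
print([round(np.abs(cv2.GaussianBlur(f-F[0],(0,0),1)).max(),1) for f in F])
A=cv2.resize(F[-1].astype(np.uint8),(300,600));cv2.imwrite('pics/f.png',A[:,:,::-1])
E
```

```text
t: 29.8
t: 31.05
t: 32.3
t: 33.55
[np.float64(0.0), np.float64(1.9), np.float64(2.3), np.float64(1.8), np.float64(1.9), np.float64(2.1), np.float64(2.1), np.float64(2.0), np.float64(1.9), np.float64(2.0), np.float64(2.0), np.float64(2.3)]
```

View pics/f.png

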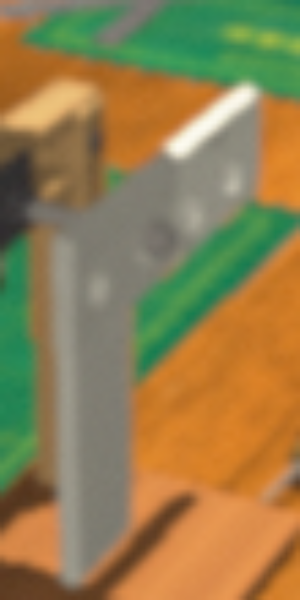

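```bash
python3 -c "
from cell import env
print(env.job_done())"
```

```text
the job is handed in; nothing more can be done
None
```

The template hangs level and at rest on the stud by its y=+22 hole, with the gripper clear, and the job was handed in at about 34 s; no verdict came back, and I viewed 11 pictures, one over the limit of 10.

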